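# Finish the paperweight tower and bring it to the camera's click stop

## Robot

A 7-joint arm with a two-finger parallel gripper is mounted at the origin on the work surface. World frame = base frame: x ahead of the robot, y to its left, z up, the work surface at z = 0. Lengths are in m, angles in rad, forces in N, time in s.
With the tool pointing down it reaches from about 0.425 to 0.95 m from the base axis. Payload 4.7 kg.
Tool frame: the origin (TCP) lies on the centre line of the jaws, within the pads' length; the fingertips stand robot.nose_length ahead of it and the grasp point (between the pads) lies 8 mm behind it (robot.nose_length is the distance from the TCP to the fingertips, in m); z points along the fingers, x is the direction in which the jaws open and shut, and the axes are right-handed (so a half turn about z gives the same grasp; the last joint's range is limited). The gripper opens to 85 mm and grips with 20 to 120 N. Pads are 22 mm wide; open, the fingers measure 114 mm over their backs; the gripper's body (76 mm by 85 mm) begins 54 mm behind the grasp point. The pads swing forward as they close: fully open they stand 13 mm farther back than shut.
Start: joints at [1.082, 0.469, -0.049, 1.532, 0.024, 1.141, -0.082], TCP at [0.3, -0.605, 0.242] pointing down, gripper open.
Joint ranges: [-2.59, 2.59], [-0.33, 1.99], [-1.39, 1.29], [0.1, 2.45], [-1.04, 4.18], [0.21, 1.99], [-2.66, 2.66]. Speed limits (rad/s): [2.57, 2.57, 3.14, 3.14, 3.14, 3.14, 3.14].

## Interface

Orientations are given as [roll, pitch, yaw] about the fixed x, y, z axes, in that order (R = Rz(yaw) Ry(pitch) Rx(roll)).
In Python, from plant import robot gives the robot as it stands. Calls block until the motion is done:
- robot.goto(position, orientation): joint-space move of the TCP to a pose.
- robot.move_straight(position, vel=0.15, attitude=None, contact_N=None): straight line of the TCP; attitude=None keeps the orientation; vel is the mean speed in m/s. With contact_N (N) it stops when the force on the tool has changed by that much, and returns True; else False.
- robot.move_joints(angles): joint-space move.
- robot.grip(opening, strength=None): opening from 0.0 (shut) to 1.0 (fully open); strength is the grip in N (None keeps the last); returns when the fingers have stopped.
- robot.sleep(seconds).
- robot.inverse_kinematics(position, orientation): joint angles nearest the present ones, or None.
- robot.sense(): the state.
- robot.grab_frame(name): name is "scene" or "top" or "wrist"; returns a dict with "image" (480x640x3 uint8, red, green, blue), "range_z" (480x640 float32, m along the optical axis (not along the pixel's ray), 0 where there is no reading), "fx", "fy", "cx", "cy" (pixels), "R" (3x3) and "t" (3): a world point X has camera coordinates R X + t. Camera axes: x right, y down, z forward; pixel columns grow to the right and rows downward; lengths in m; the calibration is good to about 2 mm. A picture is of the moment at which its call begins.
A pose or a line that the arm cannot do raises robot.IKError and nothing moves.
- robot.close_job(): hands the job in, once; it reports no verdict.
The state is a dict: "t": time; "joint_pos": joint angles; "joint_velocities": joint speeds; "effort": joint torques, N m; "tcp_pos": TCP position; "tcp_rot": TCP orientation; "wrist_force": force on the tool from outside, world axes, zero at the start; "torque": the same for the moment, N m; "opening": opening from 0.0 (shut) to 1.0 (fully open).
Only numpy, scipy, OpenCV 4.12 (cv2) and the standard library are available. Lean on these libraries where they do the work, as an engineer would, in place of code of your own. Each camera call takes 0.05 s, during which the arm holds its last target. There are 200 camera calls.

## Task

We are taking the catalogue picture of the paperweights: with the sliding stage left where it stands, lay the two loose brass bars flat across the wooden pair on top of the tower, each straight above one of the two bottom brass bars, so that the layers go brass, wood, brass. Then grip the stage's orange handle and slide the stage along the rail towards the camera until you feel its ball click into the notch of the red stop, without running through the notch and without upsetting the tower, and finish while still holding the handle there for the exposure. Leave the other things on the desk alone.

Things in the scene. Friction and masses are not known exactly. Their poses are not given: they have to be found in the camera images.
- brass_a_mid (a point): a solid brass paperweight bar, 120 x 22 x 12 mm (length along its x, width along y, thickness along z), 0.26 kg give or take a fifth; lies flat on the desk to the left of the rail at the start. The point is its centre.
- brass_b_mid (a point): a solid brass paperweight bar, 120 x 22 x 12 mm (length along its x, width along y, thickness along z), 0.26 kg give or take a fifth; the second loose one, alike in every way. The point is its centre.
- stage_top (a point): centre of the upper face of the white stage plate (150 x 150 mm, face 58 mm above the desk) that slides on the rail. x points across the rail, away from the handle; y along the rail, away from the camera; z up. The two layers of the tower on it reach 24 mm above the plate. Finished third layer: two brass bars along x at x = 0, y = +40 and -40 mm, centres 30 mm above the plate.
- handle: upright orange finger lug, fixed to the stage on a 14 mm wide arm: 26 mm along its x, 14 mm thick along its y (the rail's direction; best gripped with one finger before and one behind), 40 mm high. Origin at the centre of its foot, 112 mm to the -x side of the stage's centre, 58 mm above the desk (top at 98 mm).
- handle_mid (a point): middle of the handle, 22 mm above its foot (80 mm above the desk), on the axis of the spring ball that hangs under it; axes as the stage's. The ball sits in the notch when this point lies over notch.
- stage (a joint): travel of the stage along the rail in m: 0 at the start, growing as it goes towards the camera (along -y of the stage). It slides with about 1.2 N of friction and stays where it is left.
- notch (a point): middle of the notch of the red click stop clamped to the rail: a 36 mm long tongue with two steel cross ridges 11 mm apart, the notch between them, 28 mm above the desk, under the handle's path; axes as the rail's. The ball meets the first ridge 11 mm before the notch; about 6 N takes it over, then it drops in and centres itself; as much takes it out again. 90 to 200 mm from the start.
- brass_low1_mid (a point): bottom brass bar, same as the loose ones, on the stage's +y side: along the stage's x at y = +40 mm; the point is its centre
- brass_low2_mid (a point): bottom brass bar on the stage's -y (camera) side: along the stage's x at y = -40 mm; the point is its centre
- wood1_mid (a point): dark wooden bar of the second layer, 120 x 22 x 12 mm, 45 g, along the stage's y at x = +40 mm (far side); the point is its centre
- wood2_mid (a point): dark wooden bar of the second layer, along the stage's y at x = -40 mm (handle side); the point is its centre
- ingot_mid (a point): small silver boat-shaped ingot, 62 x 30 x 31 mm, loose, not part of the job, to be left where it stands; the point is at its middle
- seal_mid (a point): upright marble seal stone, 26 x 26 x 64 mm, loose, not part of the job, to be left where it stands; the point is at its middle
- paste_pot_mid (a point): round lidded seal-paste pot with blue lid, 68 mm across, 38 mm high, loose, not part of the job, to be left where it stands; the point is at its middle
- ink_bottle_mid (a point): black ink bottle with red cap, 56 mm across, 115 mm high, loose, not part of the job, to be left where it stands; the point is at its middle
- inkstone_mid (a point): black inkstone, 120 x 85 x 24 mm, loose, not part of the job, to be left where it stands; the point is at its middle
- dropper_mid (a point): blue porcelain water dropper, 62 mm across, 42 mm high, with a spout, loose, not part of the job, to be left where it stands; the point is at its middle
There are look-alikes about, which are no part of the job. What is shaped like the part that bears brass_b_mid but purple is not meant.

How it is judged:
On the way, in this order (a step that is already met when the one before it is completed fails the run):
1. both loose brass bars lie let go across the wooden pair, each above a bottom brass bar, with the stage still within 30 mm of where it stood ((((x of brass_a_mid in the frame of stage_top between -0.012 and 0.012 m and y of brass_a_mid in the frame of stage_top between 0.028 and 0.052 m and z of brass_a_mid in the frame of stage_top between 0.026 and 0.034 m and angle between the x axis of brass_a_mid and the x axis of stage_top, either way round below 0.15 rad) and (x of brass_b_mid in the frame of stage_top between -0.012 and 0.012 m and y of brass_b_mid in the frame of stage_top between -0.052 and -0.028 m and z of brass_b_mid in the frame of stage_top between 0.026 and 0.034 m and angle between the x axis of brass_b_mid and the x axis of stage_top, either way round below 0.15 rad)) or ((x of brass_a_mid in the frame of stage_top between -0.012 and 0.012 m and y of brass_a_mid in the frame of stage_top between -0.052 and -0.028 m and z of brass_a_mid in the frame of stage_top between 0.026 and 0.034 m and angle between the x axis of brass_a_mid and the x axis of stage_top, either way round below 0.15 rad) and (x of brass_b_mid in the frame of stage_top between -0.012 and 0.012 m and y of brass_b_mid in the frame of stage_top between 0.028 and 0.052 m and z of brass_b_mid in the frame of stage_top between 0.026 and 0.034 m and angle between the x axis of brass_b_mid and the x axis of stage_top, either way round below 0.15 rad))) and x of brass_low1_mid in the frame of stage_top between -0.012 and 0.012 m and y of brass_low1_mid in the frame of stage_top between 0.028 and 0.052 m and z of brass_low1_mid in the frame of stage_top between 0.002 and 0.01 m and angle between the x axis of each of brass_low1_mid, brass_low2_mid and the x axis of stage_top, either way round below 0.15 rad and x of brass_low2_mid in the frame of stage_top between -0.012 and 0.012 m and y of brass_low2_mid in the frame of stage_top between -0.052 and -0.028 m and z of brass_low2_mid in the frame of stage_top between 0.002 and 0.01 m and x of wood1_mid in the frame of stage_top between 0.028 and 0.052 m and y of wood1_mid in the frame of stage_top between -0.012 and 0.012 m and z of wood1_mid in the frame of stage_top between 0.014 and 0.022 m and angle between the x axis of each of wood1_mid, wood2_mid and the y axis of stage_top, either way round below 0.15 rad and x of wood2_mid in the frame of stage_top between -0.052 and -0.028 m and y of wood2_mid in the frame of stage_top between -0.012 and 0.012 m and z of wood2_mid in the frame of stage_top between 0.014 and 0.022 m and value of joint stage between -0.03 and 0.03 m and contact force between the fingers and brass_a below 0.1 N and contact force between the fingers and brass_b below 0.1 N), for 0.2 s.
2. the stage sits in the notch of the click stop with the handle gripped (y of handle_mid in the frame of notch between -0.0025 and 0.0025 m and velocity of joint stage between -0.01 and 0.01 m/s and contact force between the fingers and handle above 10 N), for 0.2 s.
At the end, for the whole second after the job is handed in: Stage still and in the notch (handle within 2.5 mm of it along the rail), handle gripped (over 10 N); all six bars flat in their brass-wood-brass layers on the stage, each within 12 mm (4 mm in height) and 0.15 rad of its place, the loose two either way round (all of step 2 and (((x of brass_a_mid in the frame of stage_top between -0.012 and 0.012 m and y of brass_a_mid in the frame of stage_top between 0.028 and 0.052 m and z of brass_a_mid in the frame of stage_top between 0.026 and 0.034 m and angle between the x axis of brass_a_mid and the x axis of stage_top, either way round below 0.15 rad) and (x of brass_b_mid in the frame of stage_top between -0.012 and 0.012 m and y of brass_b_mid in the frame of stage_top between -0.052 and -0.028 m and z of brass_b_mid in the frame of stage_top between 0.026 and 0.034 m and angle between the x axis of brass_b_mid and the x axis of stage_top, either way round below 0.15 rad)) or ((x of brass_a_mid in the frame of stage_top between -0.012 and 0.012 m and y of brass_a_mid in the frame of stage_top between -0.052 and -0.028 m and z of brass_a_mid in the frame of stage_top between 0.026 and 0.034 m and angle between the x axis of brass_a_mid and the x axis of stage_top, either way round below 0.15 rad) and (x of brass_b_mid in the frame of stage_top between -0.012 and 0.012 m and y of brass_b_mid in the frame of stage_top between 0.028 and 0.052 m and z of brass_b_mid in the frame of stage_top between 0.026 and 0.034 m and angle between the x axis of brass_b_mid and the x axis of stage_top, either way round below 0.15 rad))) and x of brass_low1_mid in the frame of stage_top between -0.012 and 0.012 m and y of brass_low1_mid in the frame of stage_top between 0.028 and 0.052 m and z of brass_low1_mid in the frame of stage_top between 0.002 and 0.01 m and angle between the x axis of each of brass_low1_mid, brass_low2_mid and the x axis of stage_top, either way round below 0.15 rad and x of brass_low2_mid in the frame of stage_top between -0.012 and 0.012 m and y of brass_low2_mid in the frame of stage_top between -0.052 and -0.028 m and z of brass_low2_mid in the frame of stage_top between 0.002 and 0.01 m and x of wood1_mid in the frame of stage_top between 0.028 and 0.052 m and y of wood1_mid in the frame of stage_top between -0.012 and 0.012 m and z of wood1_mid in the frame of stage_top between 0.014 and 0.022 m and angle between the x axis of each of wood1_mid, wood2_mid and the y axis of stage_top, either way round below 0.15 rad and x of wood2_mid in the frame of stage_top between -0.052 and -0.028 m and y of wood2_mid in the frame of stage_top between -0.012 and 0.012 m and z of wood2_mid in the frame of stage_top between 0.014 and 0.022 m); the arm keeps its last pose, push and grip.
It fails at once if the stage is run through the notch (7 mm past it) (y of handle_mid in the frame of notch below -0.007 m).
It fails at once if the ingot, seal, paste pot, ink bottle, inkstone or water dropper is disturbed (moved over 20 mm) (distance of any of ingot_mid, seal_mid, paste_pot_mid, ink_bottle_mid, inkstone_mid, dropper_mid from where it was at the start of the episode above 0.02 m).
It also fails if it takes over 72 s, if anything falls off the work surface, if the arm or the gripper's body presses on something with over 40 N, if the wrist force passes 120 N, or if a joint passes its speed limit or range.

## Working session

There is one attempt and no reset: what is moved stays moved. The work goes in short steps, each a Python script; the robot and the scene stay as the last script left them, time stands still between calls to the robot, and variables do not carry over. Pictures are saved under pics/ and viewed, about 8 in all and at most 12, crops included, and the job is handed in when it is done.

```bash
ls; mkdir -p pics
python3 - <<'E'
from plant import robot
import cv2,pickle
s=robot.sense();print(s['t'],s['opening'],s['tcp_pos'],s['tcp_rot'],robot.nose_length)
F={}
for n in('top','scene'):
    f=robot.grab_frame(n);F[n]=f
    cv2.imwrite(f'pics/{n}0.png',f['image'][:,:,::-1]);print(n,f['fx'],f['cx'],f['cy'],f['R'],f['t'])
pickle.dump(F,open('f0.pkl','wb'))
E
```

```text
pics
0.0 0.9959412358420978 [ 0.29929326 -0.60437534  0.24121955] [ 3.14154293e+00  2.01611239e-03 -1.11097354e+00] 0.011
top 464.94426086891997 322.1819592037781 246.40644705653418 [[ 0.00811536 -0.99960716 -0.02682653]
 [-0.99799414 -0.00641204 -0.06298076]
 [ 0.062784    0.02728384 -0.99765413]] [0.1193547  0.56294097 1.10472736]
scene 473.0704566316939 329.60689033304055 235.89115500159843 [[ 0.34072143  0.94003611 -0.01552448]
 [ 0.58949465 -0.22647083 -0.7753754 ]
 [-0.73239672  0.25503542 -0.63130973]] [-0.26925248 -0.24744549  1.45733953]
```

View pics/top0.png

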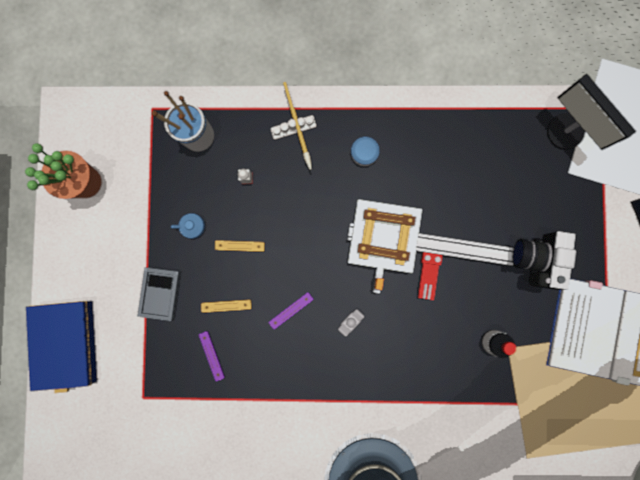

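View pics/scene0.png

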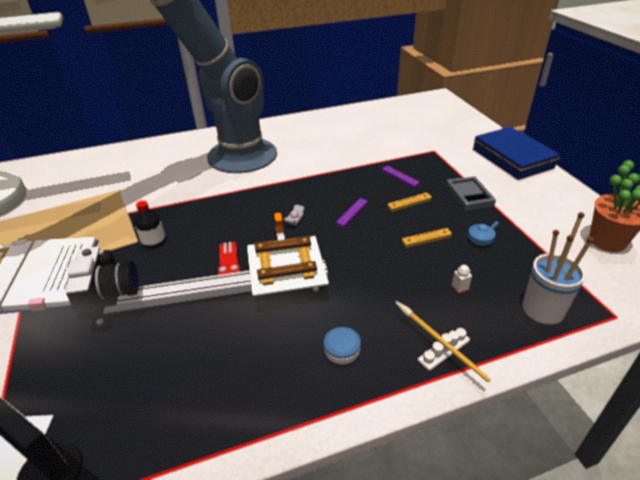

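The top view shows two yellow bars at (240,246) and (226,306). Look-alikes are the purple bars at (291,311) and (211,356), the tower's own brass at (370,236) and (403,240), and the yellow pencil at (300,130). My choice is the two loose yellow bars left of the tower. The stage is at (385,237), the orange handle at (378,284) and the red stop at (430,276). The rail runs to the right, towards -y.

```bash
cat > h.py <<'E'
import numpy as np, cv2
from plant import robot
def ray(f,uv,z):
    uv=np.atleast_2d(np.float64(uv)); d=np.c_[(uv[:,0]-f['cx'])/f['fx'],(uv[:,1]-f['cy'])/f['fy'],np.ones(len(uv))]@f['R']
    c=-f['R'].T@f['t']; return c+d*((z-c[2])/d[:,2])[:,None]
def proj(f,X):
    c=np.atleast_2d(X)@f['R'].T+f['t']; return np.c_[c[:,0]/c[:,2]*f['fx']+f['cx'],c[:,1]/c[:,2]*f['fy']+f['cy']]
HSV={'brass':((14,90,70),(30,255,255)),'orange':((5,170,90),(16,255,255)),'white':((0,0,150),(180,60,255)),'red':((0,170,90),(4,255,255)),'wood':((5,90,30),(15,255,160))}
def blobs(f,col,z,amin=30,box=None):
    """(centre, yaw of long side, sides, pixel, area) of each colour blob, cast onto plane z"""
    m=cv2.inRange(cv2.cvtColor(f['image'],cv2.COLOR_RGB2HSV),*map(np.array,HSV[col]))
    if box: k=np.zeros_like(m);k[box[1]:box[3],box[0]:box[2]]=1;m*=k
    out=[]
    for c in cv2.findContours(m,cv2.RETR_EXTERNAL,cv2.CHAIN_APPROX_NONE)[0]:
        a=cv2.contourArea(c)
        if a<amin: continue
        P=ray(f,c[:,0],z)[:,:2]
        (x,y),(w,h),_=r=cv2.minAreaRect(np.float32(P*1000))
        b=cv2.boxPoints(r); e=[b[1]-b[0],b[2]-b[1]]; e=max(e,key=np.linalg.norm)
        yaw=np.arctan2(e[1],e[0]); yaw=(yaw+np.pi/2)%np.pi-np.pi/2
        out.append((np.round([x/1000,y/1000],4),round(float(yaw),3),np.round([w,h],1),c[:,0].mean(0).round(),a))
    return out
E
python3 - <<'E'
from h import *; import pickle
F=pickle.load(open('f0.pkl','rb'));f=F['top']
for c,z,b in(('brass',.012,(150,180,440,400)),('orange',.098,(340,180,440,300)),('white',.058,(330,180,430,290)),('red',.03,(400,240,460,310))):
    print(c)
    for o in blobs(f,c,z,15,b):print(o)
print('grey top of pedestal', ray(f,[[190,225],[351,322],[245,176],[490,343]],.03))
E
```

```text
brass
(array([0.4169, 0.3562]), -1.495, array([ 25.4, 123. ]), array([226., 306.]), 475.5)
(array([ 0.4737, -0.0143]), -0.244, array([15.7, 24.6]), array([379., 284.]), 51.5)
(array([ 0.5271, -0.0643]), 1.412, array([23.8, 11.5]), array([400., 261.]), 31.0)
(array([ 0.543 , -0.0745]), -0.003, array([9.6, 9.8]), array([404., 255.]), 15.0)
(array([0.5415, 0.0231]), 1.379, array([19.9, 13.3]), array([363., 255.]), 33.5)
(array([ 0.5447, -0.0236]), 1.412, array([63.8,  6.4]), array([383., 254.]), 41.5)
(array([0.5593, 0.0257]), -1.564, array([ 9.7, 12.1]), array([363., 248.]), 15.5)
(array([0.5633, 0.3261]), 1.543, array([121.4,  25.4]), array([239., 246.]), 460.5)
(array([ 0.588 , -0.0419]), 1.381, array([82.5, 73.9]), array([395., 242.]), 231.0)
(array([0.5993, 0.0132]), -0.194, array([20. , 64.7]), array([368., 232.]), 183.5)
(array([ 0.6282, -0.0881]), -1.566, array([ 9.8, 12.1]), array([410., 220.]), 15.5)
(array([ 0.629 , -0.0384]), 1.432, array([63.4,  6.2]), array([389., 220.]), 41.0)
(array([ 0.6406, -0.0505]), 1.503, array([82.7,  8.7]), array([394., 215.]), 42.0)
(array([0.6424, 0.0113]), -1.566, array([ 9.8, 12.2]), array([369., 214.]), 15.5)
orange
white
(array([ 0.5731, -0.0322]), 1.423, array([191.7, 174.3]), array([391., 239.]), 4344.5)
red
(array([ 0.4933, -0.1305]), -0.16, array([ 46.6, 106.9]), array([429., 276.]), 485.0)
grey top of pedestal [[ 0.611242    0.44359676  0.03      ]
 [ 0.3825861   0.05347868  0.03      ]
 [ 0.73151851  0.31206577  0.03      ]
 [ 0.33731846 -0.27172749  0.03      ]]
```

Run:
```python
from h import *
# view over the two loose bars, jaws... pose above
robot.goto([0.50,0.25,0.34],[np.pi,0,0])
print(robot.sense()['t'],robot.sense()['tcp_pos'],robot.sense()['joint_pos'])
f=robot.grab_frame('wrist');cv2.imwrite('pics/w1.png',f['image'][:,:,::-1])
import pickle;pickle.dump(f,open('w1.pkl','wb'))
print(f['R'],-f['R'].T@f['t'],f['fx'])
for o in blobs(f,'brass',.012,200):print(o)
```

```text
3.1917 [0.50060721 0.24906371 0.33974691] [ 0.28059423  0.38758608 -1.0848051   1.63715834  0.35130968  1.33142465
 -0.86036747]
[[ 9.99997215e-01 -2.35064305e-03  2.11907730e-04]
 [-2.30789903e-03 -9.55106323e-01  2.96254259e-01]
 [-4.93993600e-04 -2.96253922e-01 -9.55109088e-01]] [0.50087357 0.32427727 0.4727983 ] 340.5496579977925
(array([ 0.5952, -0.1146]), -0.16, array([28.3, 66.9]), array([376., 405.]), 243.5)
(array([ 0.6085, -0.0242]), -0.174, array([31. , 65.6]), array([385., 362.]), 610.0)
(array([0.8782, 0.1789]), 0.301, array([152. ,  11.6]), array([585., 240.]), 595.0)
(array([0.5625, 0.327 ]), 1.543, array([120.6,  23.1]), array([365., 128.]), 1649.5)
(array([0.4165, 0.3575]), -1.495, array([ 23.8, 120.7]), array([250., 104.]), 1790.0)
```

```bash
cat >> h.py <<'E'
def cloud(f):
    v,u=np.mgrid[:480,:640]; Z=f['range_z']; P=np.dstack([(u-f['cx'])/f['fx']*Z,(v-f['cy'])/f['fy']*Z,Z])
    W=(P-f['t'])@f['R']; W[Z<=0]=np.nan; return W
def plate(f):
    W=cloud(f); z=W[...,2]
    m=((z>.045)&(z<.115)&(abs(W[...,0]-.56)<.2)&(abs(W[...,1]+.05)<.25)).astype(np.uint8)*255
    m=cv2.morphologyEx(m,cv2.MORPH_CLOSE,np.ones((9,9)));
    m=cv2.morphologyEx(m,cv2.MORPH_OPEN,np.ones((41,41)) if f['fx']<400 else np.ones((25,25)))
    c=max(cv2.findContours(m,cv2.RETR_EXTERNAL,cv2.CHAIN_APPROX_NONE)[0],key=cv2.contourArea)
    P=ray(f,c[:,0],.058)[:,:2]
    (x,y),s,_=r=cv2.minAreaRect(np.float32(P*1000)); b=cv2.boxPoints(r)
    e=b[1]-b[0]; a=np.arctan2(e[1],e[0]); a=(a+np.pi/4)%(np.pi/2)-np.pi/4
    return np.array([x,y])/1000,a,s
E
python3 - <<'E'
from h import *; import pickle
print('top',plate(pickle.load(open('f0.pkl','rb'))['top']))
robot.goto([0.56,-0.08,0.33],[np.pi,0,0])
f=robot.grab_frame('wrist');pickle.dump(f,open('w2.pkl','wb'))
cv2.imwrite('pics/w2.png',f['image'][:,:,::-1])
print('wrist',plate(f), robot.sense()['t'])
for c,z in(('orange',.098),('wood',.082),('red',.03),('brass',.07)):
    print(c)
    for o in blobs(f,c,z,60):print(o)
W=cloud(f); m=cv2.inRange(cv2.cvtColor(f['image'],cv2.COLOR_RGB2HSV),*map(np.array,HSV['wood']))>0
print('wood z',np.nanpercentile(W[m][:,2],[10,50,90]))
E
```

```text
top (array([ 0.5831781 , -0.02335279]), np.float32(-0.14522308), (149.58851623535156, 154.8627166748047))
wrist (array([ 0.58492371, -0.02244015]), np.float32(-0.14787704), (149.7705841064453, 151.78977966308594)) 4.5583
orange
(array([ 0.4751, -0.0075]), 0.002, array([26.1, 11.8]), array([238., 139.]), 81.5)
wood
(array([ 0.4739, -0.0065]), -0.145, array([16. , 33.9]), array([238., 138.]), 112.0)
(array([ 0.6256, -0.0303]), 1.43, array([118.3,  23.1]), array([377., 157.]), 2108.5)
(array([ 0.5465, -0.0171]), 1.406, array([118.4,  22.3]), array([305., 144.]), 2070.5)
red
(array([ 0.4935, -0.1312]), -0.152, array([ 44.1, 108.1]), array([262., 234.]), 1655.5)
(array([ 0.8887, -0.1049]), 1.57, array([485.3,   4.3]), array([576., 185.]), 766.5)
(array([ 0.2129, -0.0922]), 1.57, array([456.2,   4.3]), array([ 42., 178.]), 809.5)
brass
(array([ 0.2635, -0.4751]), 1.053, array([122.4,  61. ]), array([117., 460.]), 1650.0)
(array([ 0.2275, -0.3226]), 0.155, array([172.2,  53.4]), array([ 68., 367.]), 1480.0)
(array([ 0.5803, -0.064 ]), -0.158, array([21.8, 61.1]), array([334., 189.]), 918.5)
(array([ 0.5238, -0.0549]), 1.409, array([21.7, 10.1]), array([286., 181.]), 140.5)
(array([ 0.6345, -0.0324]), 1.426, array([61.4,  2.5]), array([383., 160.]), 67.5)
(array([ 0.6222, -0.0302]), 1.434, array([61.3,  2.4]), array([372., 158.]), 64.0)
(array([ 0.5523, -0.0184]), 1.403, array([62.4,  2.5]), array([310., 148.]), 67.0)
(array([ 0.54  , -0.0163]), 1.404, array([62.3,  2.5]), array([299., 146.]), 66.0)
(array([0.6467, 0.0081]), 1.43, array([20.9,  4.5]), array([396., 123.]), 60.0)
(array([0.5929, 0.0174]), -0.17, array([21.7, 59. ]), array([347., 114.]), 1063.5)
(array([0.5369, 0.0272]), 1.396, array([21.2, 11.3]), array([296., 104.]), 192.0)
wood z [0.08216182 0.0833621  0.0844962 ]
```

View pics/w2.png

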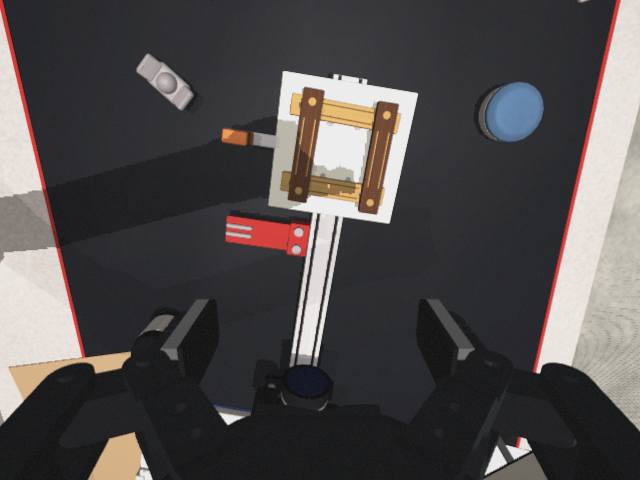

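```bash
cat >> h.py <<'E'
S0=np.array([.5855,-.0228]); SY=-.150
EX=np.array([np.cos(SY),np.sin(SY)]); EY=np.array([-np.sin(SY),np.cos(SY)])
def pick(xy,barYaw):
    o=[np.pi,0,barYaw-np.pi/2]
    robot.goto([*xy,.12],o); robot.grip(.75)
    c=robot.move_straight([*xy,.012],vel=.08,contact_N=6)
    z=robot.sense()['tcp_pos'][2]; robot.grip(0,60)
    s=robot.sense(); print('pick',c,z,s['opening'],s['tcp_pos'])
    robot.move_straight([*xy,.2],vel=.15); print('lifted',robot.sense()['opening'],robot.sense()['wrist_force'])
    return z
def place(xy,zgrasp,yaw):
    o=[np.pi,0,yaw]; z=zgrasp+.082
    robot.goto([*xy,.2],o); robot.move_straight([*xy,z+.012],vel=.12)
    c=robot.move_straight([*xy,z-.003],vel=.02,contact_N=3)
    s=robot.sense();print('place',c,s['tcp_pos'],s['tcp_rot'],z); robot.grip(.45)
    robot.move_straight([*xy,.2],vel=.1); print('t',robot.sense()['t'])
E
python3 - <<'E'
from h import *; import pickle
f=pickle.load(open('w2.pkl','rb')); n=ray(f,[239,231],.028)[0,:2]; print('notch',n,(n-S0)@EX,(n-(S0-.112*EX))@EY)
for y in(SY+np.pi/2,SY-np.pi/2):
    for p in(S0+.04*EY,S0-.04*EY): print(robot.inverse_kinematics([*p,.095],[np.pi,0,y]))
    print(robot.inverse_kinematics([*(S0-.112*EX),.072],[np.pi,0,y]), robot.inverse_kinematics([*(S0-.112*EX-.12*EY),.072],[np.pi,0,y]))
z=pick([.563,.327],1.543)
print(z)
E
```

```text
notch [ 0.45658795 -0.12680175] -0.1119226817910287 -0.12209829525670356
[ 0.66986656  0.82280827 -1.15507071  1.82764     0.85547639  1.09379315
  0.60942873]
[ 0.82007081  0.82126286 -1.17157474  1.84837802  0.86289528  1.09242185
  0.73104017]
[ 0.78753064  0.68734196 -1.14402744  2.1087946   0.82910878  0.9000143
  0.57317731] [ 1.06397494  0.71475585 -1.18531537  2.1106871   0.86162694  0.92776407
  0.79708342]
[ 0.31267043  0.56489167 -0.55744466  1.84666806  0.3899911   0.8403879
 -2.16044414]
[ 0.44933182  0.55216032 -0.55528044  1.8678498   0.38436518  0.82928398
 -2.02409866]
[ 0.40751555  0.45301939 -0.59408531  2.12640585  0.40430603  0.67230201
 -2.1821295 ] [ 0.65514293  0.4494686  -0.585999    2.12948707  0.39779275  0.66909438
 -1.92287038]
pick False 0.012632988467090272 0.2381200724856294 [0.56314325 0.3271808  0.01252385]
lifted 0.23284600900919764 [ 0.03824833  0.0670155  -2.13361176]
0.012632988467090272
```

Run:
```python
from h import *
place(S0+.04*EY,.0126,SY+np.pi/2)
z=pick([.4167,.357],1.647)
robot.goto([*(S0-.04*EY+.0*EX),.24],[np.pi,0,SY+np.pi/2])
f=robot.grab_frame('wrist');cv2.imwrite('pics/w3.png',f['image'][:,:,::-1]); print(z)
```

```text
place True [0.59143777 0.01676327 0.09446455] [-3.14135676e+00  8.33782462e-05  1.42080540e+00] 0.0946
t 14.5333
pick False 0.012483815863310939 0.23807478774365165 [0.416719   0.35710288 0.01246452]
lifted 0.23471991630250916 [-1.06199453  0.4437453  -2.25909278]
0.012483815863310939
```

View pics/w3.png

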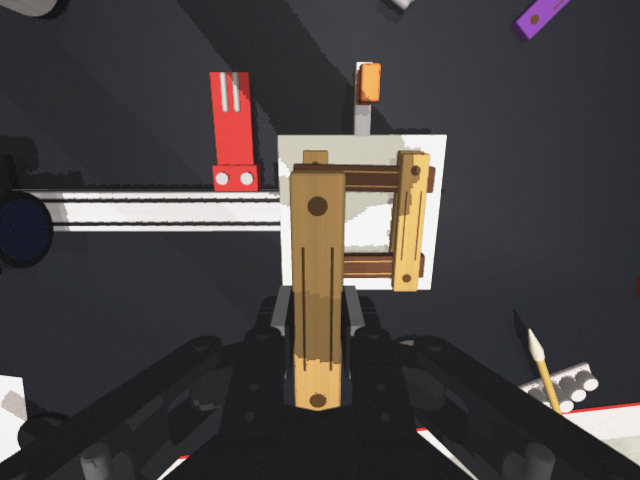

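The view shows bar A lying straight on both wooden bars at (412,222) and bar B held square in the jaws. The stop's ridges are at about (224,92) and (237,92). I'll place B next.

Run:
```python
from h import *; import pickle
place(S0-.04*EY,.0125,SY+np.pi/2)
p=S0-.06*EX-.05*EY-.14*EX
try: robot.goto([*(S0-.10*EX-.03*EY),.27],[np.pi,0,SY+np.pi/2])
except robot.IKError as e: print('ik',e)
f=robot.grab_frame('wrist');pickle.dump(f,open('w4.pkl','wb'));cv2.imwrite('pics/w4.png',f['image'][:,:,::-1])
g=robot.grab_frame('top');pickle.dump(g,open('t4.pkl','wb'))
print(plate(f),plate(g),robot.sense()['t'])
for o in blobs(f,'brass',.094,400):
    d=o[0]-S0; print(o, d@EX,d@EY)
for o in blobs(f,'orange',.098,60):
    d=o[0]-S0; print('or',o,d@EX,d@EY)
```

```text
place True [ 0.5794415  -0.06240783  0.09445174] [-3.14119831e+00  2.91653505e-04  1.42064054e+00] 0.0945
t 25.0583
(array([ 0.58506732, -0.0223601 ]), np.float32(-0.14893919), (149.9535369873047, 150.59896850585938)) (array([ 0.58572339, -0.02361648]), np.float32(-0.14550084), (149.79356384277344, 149.74867248535156)) 25.7167
(array([ 0.5799, -0.0228]), -0.155, array([102.9, 131.6]), array([340., 303.]), 4338.0) -0.005537118036441886 -0.000836853541852163
or (array([ 0.474 , -0.0062]), -0.15, array([12.9, 24. ]), array([352., 206.]), 328.5) -0.11272864818893051 -0.00024875187706801735
```

View pics/w4.png

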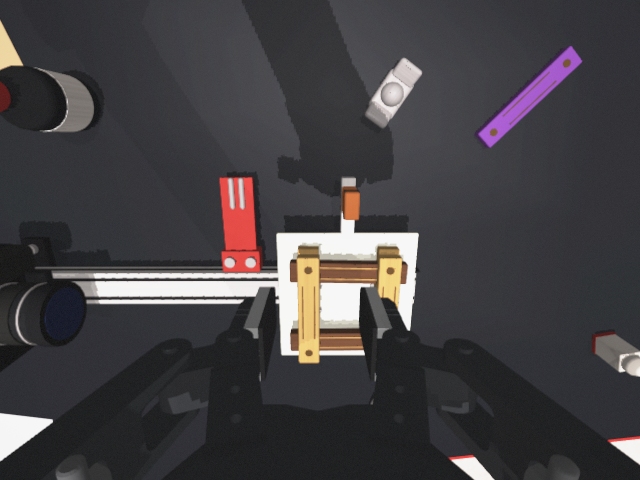

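Both bars lie across the wood, at (309,305) and (388,275), and the stage has not moved. Next I measure the notch from its two ridges in this view and in the earlier ones.

Run:
```python
from h import *; import pickle
H=S0-.112*EX
for n,b in(('w2.pkl',(222,215,255,250)),('w4.pkl',(222,176,252,215))):
    f=pickle.load(open(n,'rb')); hs=cv2.cvtColor(f['image'],cv2.COLOR_RGB2HSV)
    m=((hs[...,1]<110)&(hs[...,2]>90)).astype(np.uint8); k=np.zeros_like(m);k[b[1]:b[3],b[0]:b[2]]=1;m*=k
    N,L,st,ce=cv2.connectedComponentsWithStats(m)
    for i in range(1,N):
        if st[i,4]>15:
            p=ray(f,ce[i],.030)[0,:2]; d=p-H; print(n,st[i],ce[i].round(1),p,'x',d@EX,'y',d@EY)
    for o in blobs(f,'orange',.098,60): print('handle',(o[0]-H)@EX,(o[0]-H)@EY)
```

```text
w2.pkl [226 223  27   8 122] [238.7 226.5] [ 0.45707572 -0.12008342] x -0.000444355858531708 y -0.11538251870460926
w2.pkl [225 230  27   9 124] [237.8 234.3] [ 0.45517862 -0.13082848] x -0.0007144320075921674 y -0.12629042060323548
handle 0.0005532695690148816 -0.0013697723326639019
w4.pkl [228 177   7  32 168] [231.1 192.6] [ 0.45512256 -0.13087813] x -0.0007624455733871785 y -0.12634788527111218
w4.pkl [238 177   7  32 168] [241.1 192.6] [ 0.4566842 -0.1199593] x -0.0008500357144470561 y -0.1153182943752196
handle -0.0007286481889304888 -0.000248751877068013
```

Run:
```python
from h import *
H=S0-.112*EX; o=[np.pi,0,SY+np.pi/2]
robot.goto([*H,.18],o); robot.grip(.7); robot.move_straight([*H,.072],vel=.1,contact_N=8)
b=robot.sense(); robot.grip(0,50); s=robot.sense()
print(b['tcp_pos'],s['tcp_pos'],s['opening'],s['wrist_force']-b['wrist_force'])
f0=s['wrist_force']
e3=np.array([*EY,0])
robot.move_straight([*(H-.100*EY),.072],vel=.05)
for k in range(6):
    d=.100+.001*k
    robot.move_straight([*(H-d*EY),.072],vel=.03); s=robot.sense()
    print(round(d,4),((s['tcp_pos'][:2]-H)@EY).round(5),(s['wrist_force']@e3).round(2),round(s['t'],2))
```

```text
[ 0.47525051 -0.00594742  0.07251918] [ 0.47494634 -0.00601373  0.07235877] 0.1567190135235054 [-1.65443005 -0.09861806  4.85532375]
0.1 -0.09991 0.04 30.63
0.101 -0.1009 0.57 30.88
0.102 -0.10187 0.95 31.13
0.103 -0.10288 1.97 31.38
0.104 -0.1039 0.53 31.63
0.105 -0.10488 0.08 31.88
```

Run:
```python
from h import *
H=S0-.112*EX; e3=np.array([*EY,0])
for d in np.arange(.106,.1186,.001):
    robot.move_straight([*(H-d*EY),.072],vel=.02); robot.sleep(.1); s=robot.sense()
    print(round(d,4),((s['tcp_pos'][:2]-H)@EY).round(5),(s['wrist_force']@e3).round(2),round(s['t'],2))
```

```text
0.106 -0.10591 0.91 32.23
0.107 -0.1069 0.13 32.58
0.108 -0.10792 1.16 32.93
0.109 -0.1089 -0.2 33.28
0.11 -0.10961 1.36 33.63
0.111 -0.10984 2.6 33.98
0.112 -0.10999 5.62 34.33
0.113 -0.11016 8.28 34.68
0.114 -0.11052 10.12 35.03
0.115 -0.11069 11.81 35.38
0.116 -0.11078 14.08 35.73
0.117 -0.11589 3.08 36.08
0.118 -0.11816 0.51 36.43
```

Run:
```python
from h import *; import pickle
H=S0-.112*EX; e3=np.array([*EY,0])
def show(f,n):
    c,a,s=plate(f); print(n,'plate',c,a,s,'travel',-(c-S0)@EY)
    for o in blobs(f,'orange',.098,30): print('or',o,-(o[0]-H)@EY)
g=robot.grab_frame('top'); show(g,'top')
for d in (.1190,.1198,.1206):
    robot.move_straight([*(H-d*EY),.072],vel=.02); robot.sleep(.15); s=robot.sense()
    print(round(d,4),((s['tcp_pos'][:2]-H)@EY).round(5),(s['wrist_force']@e3).round(2),s['opening'],round(s['t'],2))
g=robot.grab_frame('top'); show(g,'top'); f=robot.grab_frame('wrist'); show(f,'wrist'); c=robot.grab_frame('scene')
pickle.dump((g,f,c),open('n.pkl','wb'))
cv2.imwrite('pics/w5.png',f['image'][:,:,::-1])
cv2.imwrite('pics/s5.png',cv2.resize(c['image'][180:330,160:360,::-1],None,fx=4,fy=4,interpolation=cv2.INTER_CUBIC))
```

```text
top plate [ 0.57039954 -0.14041141] -0.0114812255 (149.9028778076172, 147.15228271484375) travel 0.11854734326217979
0.119 -0.11959 -1.22 0.16042471793752433 36.88
0.1198 -0.12031 -0.09 0.15670128331016847 37.28
0.1206 -0.12057 1.3 0.1529335715994323 37.68
top plate [ 0.57037073 -0.14271686] -0.011614263 (149.88528442382812, 147.15614318847656) travel 0.12083121108077519
wrist plate [ 0.48517966 -0.12979486] -0.15009183 (49.81565475463867, 70.06011199951172) travel 0.1207851085958869
```

View pics/w5.png

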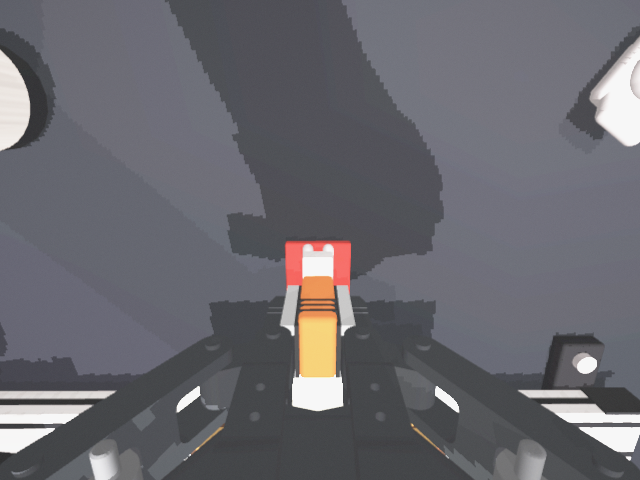

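View pics/s5.png

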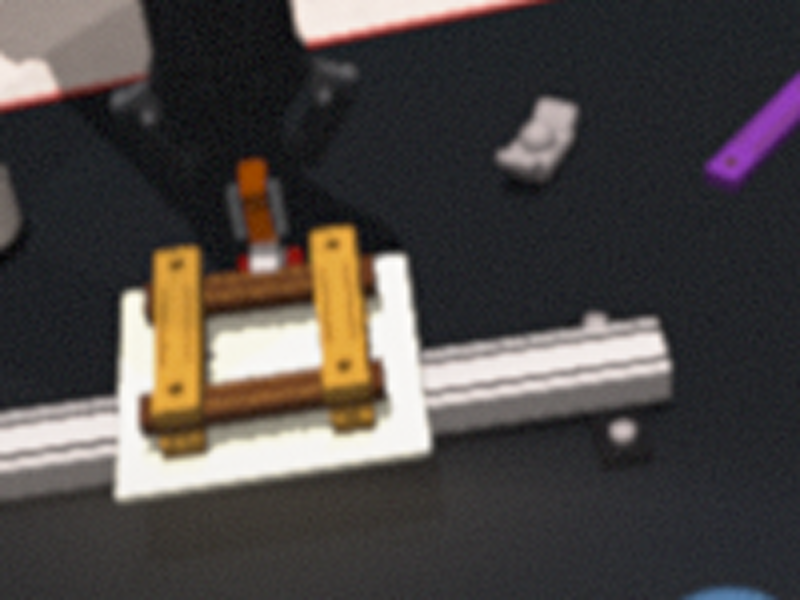

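The wrist view shows the two ridges at (308,250) and (328,250), evenly either side of the handle's arm at (318,258), so the ball is in the notch. The scene crop shows the tower whole, with three layers.

Run:
```python
from h import *
robot.sleep(.5); s=robot.sense(); print(s['t'],s['tcp_pos'],s['wrist_force'],s['opening'],abs(s['joint_velocities']).max())
robot.close_job()
```

```text
38.3333 [ 0.45721599 -0.12536541  0.07234784] [0.02845923 1.82237116 6.63208158] 0.15386149858656537 0.0015172161887920493
the job is handed in; nothing more can be done
```

I laid both loose brass bars flat across the wooden pair, each above a bottom brass bar. I then gripped the handle, slid the stage into the click stop and handed the job in at 38.3 s, still holding the handle. No verdict came back.

**Tower:** After placing, the camera showed both bars straight on the wood and the stage unmoved. After the slide, the scene crop still showed three intact layers. I judged the placing by eye and by the tool's positions. The colour measurement merged the two upper bars into one blob, so I have no separate figure for each bar.

**Notch:**
- **Position:** From the ridges I measured the notch at about 120.8 mm of travel. The tool stopped at 120.6 mm, and the wrist view shows the ridges evenly either side of the handle's arm.
- **Force:** It rose to about 14 N at the first ridge, more than the roughly 6 N described. It then dropped and briefly reversed as the ball fell in, and was about 1.8 N along the rail at the end.

**Grip:** I commanded 50 N, with the fingers closed on the handle and the arm still. The contact force itself was not measured.

**Checks that failed or disagreed:** The plate measurements taken during the slide were spoiled because the arm blocked the view. The top view gave a wrong plate angle (-0.01 instead of -0.15 rad), and the wrist view saw only a fragment of the plate. I did not count their agreement on 120.8 mm of travel as a check. I did not measure the other desk items again; the arm touched none of them as far as I could see.

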